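Press the opener and peeler into their fitted case

ROBOT

A 6-joint arm with a two-finger parallel gripper is mounted at the origin on a cart in front of the work surface, level with it; the furniture and walls round the work are solid. World frame = base frame: x ahead of the robot, y to its left, z up, the work surface at z = 0. Lengths are in m, angles in rad, forces in N, time in s.
With the tool pointing down it reaches from about 0.3 to 0.775 m from the base axis. Payload 14.6 kg.
Tool frame: the origin (TCP) lies at the very end of the fingers, on their centre line; the grasp point (between the pads) lies 19 mm behind it; z points along the fingers, y is the line along which they close (so a half turn about z gives the same grasp; the last joint's range is limited). The gripper opens to 94 mm and grips with 3 to 60 N. Pads are 16 mm wide; open, the fingers measure 119 mm over their backs; the gripper's body (75 mm by 177 mm) begins 78 mm behind the grasp point.
Start: joints at [-1.306, 0.3, 1.521, -0, 1.321, -0.067], TCP at [0.179, -0.52, 0.205] pointing down, gripper open.
Joint ranges: [-3.03, 3.03], [-0.79, 2.21], [0.23, 2.52], [-1.04, 4.18], [0, 3.07], [-2.55, 2.55]. Speed limits (rad/s): [2.22, 2.22, 2.57, 3.14, 3.14, 3.14].

INTERFACE

Orientations are given as [roll, pitch, yaw] about the fixed x, y, z axes, in that order (R = Rz(yaw) Ry(pitch) Rx(roll)).
In Python, from station import * gives the robot as it stands.
- The arm moves only by the tool jog_arm, never from a script. Its argument "rows" is a list of rows, each a list of 3 entries, a list of its own where there are three numbers: the shift along the tool's x, y, z in m, then the turn about the tool's z in degrees, then the finger opening in m, from 0 to 0.094. A call has 1 to 12 rows; each row shifts and turns the commanded pose from where the row before left it, along the tool's axes as they then stand; what a row does not reach is not made up. A row lasts 1/12 s, in which the tool goes at most 41.7 mm and 7.16 degrees, less where a joint would pass 70% of its speed; a pose out of reach is approached as far as the arm can. A call is refused whole if a number of a shift passes 0.0417 or a number of a turn 7.16, either way. A call with a gripper value outside its range is refused whole. The fingers move at their own pace and stop on an object; "squeeze" is the grip in N (left out, the last holds). Time passes only in rows, so rows that do not move let the fingers close. It gives the time, the measured TCP pose, the force, the opening and the grip force at its end, in the units of the state.
- get_obs(): the state, without advancing time (a new reading comes with each control period).
- camera(name): name is "scene" or "top" or "wrist"; returns a dict with "image" (480x640x3 uint8, red, green, blue), "range_z" (480x640 float32, m along the optical axis (not along the pixel's ray), 0 where there is no reading), "K" (3x3 intrinsics, pixels), "world_from_camera" (4x4, takes a point from camera to world coordinates); the wrist camera has in their place "T_tool_cam" (4x4, takes a point from camera to tool coordinates, whose origin is the TCP and whose axes are the flange's). Camera axes: x right, y up, looking along -z (the intrinsics and any distortion apply to the point x, -y, -z); pixel columns grow to the right and rows downward; lengths in m; the calibration is good to about 2 mm. A picture is of the moment at which its call begins: read the wrist's pose just before it.
- hand_in(): hands the job in; it is judged then, once.
Trained networks look in a picture, given as the dict that the camera call returned (one of the last four; its "shot" number tells which), for a name from the list of things; names that differ only in an ending like _2 or _b are one class to them, and where a whole thing is asked for, a point or a joint stands for the part that bears it (a point fixed in the world has none). Each returns a list of dicts, best first, with "p" (0 to 1); they miss things now and then, are a little off and sometimes report something else, mostly with a low value. They report only what shows in the picture. A call takes as long as a camera call. They do not tell look-alikes from the thing itself.
- search_frame(label, picture): "at" ([column, row] as shares, 0 to 1, of the picture: columns of its width, rows of its height, amid what is visible of it).
- spot_point(label, picture): "at" ([column, row] as shares, 0 to 1, of the picture: columns of its width, rows of its height: a listed point, or the origin of a listed thing).
The state is a dict: "time_s": time; "qpos": joint angles; "joint_vel": joint speeds; "tau": joint torques, N m; "ee_pos": TCP position; "eef_rot": TCP orientation; "force": force on the tool from outside, world axes, zero at the start; "moment": the same for the moment, N m; "grip_width": finger opening in m; "grip_force": force on a finger pad.
Only numpy, scipy, OpenCV 4.12 (cv2) and the standard library are available. Lean on these libraries where they do the work, as an engineer would, in place of code of your own. Each camera call takes 0.05 s, during which the arm holds its last target. There are 200 camera calls.

TASK

Put the bottle opener and the peeler away: slide the wooden case's cover fully open, press each tool fully home into the cut-out of its own shape, then slide the cover fully shut over them. Leave the other things on the worktop where they are.

Things in the scene. Friction and masses are not known exactly. Their poses are not given: they have to be found in the camera images.
- case: fixed wooden case, 197 mm (its x) by 228 mm (y); origin on the worktop under the centre of its cork insert; x points away from the robot, y to the robot's left, give or take its yaw. Insert: x -55 to +55, y -99 to +99 mm, top 20 mm above the worktop. In front (x -128 to -55 mm) is an empty bay; the open cover parks over it and juts out 45 mm past the front. Rails 42 mm high along both ends (y +-99 to +-112 mm); front and back walls 30 mm.
- cover (a joint): how far the flat sliding cover is open, m: 0 = shut (over the insert), 0.125 = fully open; it slides along the case's -x (towards the robot), needs about 2 N and stays where left. Underside 31 mm, top 37 mm above the worktop; it just clears tools that are fully home
- cover_pull (a point): centre of the upright pull bar on the cover: 12 mm thick (case x), 30 mm long (case y), from 37 to 60 mm above the worktop; at case x = +45 mm when shut, -80 mm when open. Moves with the cover.
- opener_mid (a point): centre of the loose bottle opener (yellow handle, steel ring head), 174x41x20 mm, 9 mm above its underside; x points to the head, z up. Handle (x -87 to +18 mm): rounded, 23 mm wide, widest 9 mm above the underside, 17 to 19 mm high. Flat head (x +43 to +87 mm): 41 mm wide, 5 mm thick. 0.08 kg, balanced at x = -19 mm. Lying loose it may lean back a few degrees onto the handle's end.
- opener_head (a point): centre of the opener's ring head, 70 mm along x from its middle, 3 mm above its underside
- peeler_mid (a point): centre of the loose peeler (dark green handle, narrow steel blade), 170x25x18 mm, 9 mm above its underside; x points to the blade, z up. Handle (x -85 to +20 mm): rounded, 23 mm wide, widest 9 mm above the underside, 16 to 17 mm high. Blade (x +15 to +85 mm): 14 mm wide, 6 mm thick. 0.08 kg, balanced at x = -29 mm. Lying loose it may lean back a few degrees onto the handle's end.
- peeler_head (a point): centre of the peeler's blade, 70 mm along x from its middle, 3 mm above its underside
- opener_slot (a point): where the opener's middle point is when home: middle of its cut-out, in the rear half of the insert (case x = +24 mm), 17 mm above the worktop, 9 mm above the cut-out's floor; axes as the case's. Cut-out 186 mm long along case y: handle part 32 mm wide at the -y end, head part 51 mm wide at the +y end, so the head points to case +y (left).
- peeler_slot (a point): where the peeler's middle point is when home: middle of its cut-out, in the front half of the insert (case x = -26 mm), 17 mm above the worktop, 9 mm above the cut-out's floor; axes as the case's. Cut-out 186 mm long along case y: handle part 32 mm wide at the +y end, blade part 22 mm wide at the -y end, so the blade points to case -y (right).
- opener_press (a point): where to push the opener home: top of its handle when seated (about 25 mm above the worktop, 5 mm above the insert), 28 mm from the cut-out's middle. Two sprung rubber lips here, 20 mm apart, narrow the cut-out: the tool laid in stays 4 to 7 mm too high and needs a straight push of about 5 to 13 N down to its floor. Behind here the seated handle stands up to 8 mm above the insert.
- peeler_press (a point): where to push the peeler home: top of its handle when seated (about 25 mm above the worktop, 5 mm above the insert), 28 mm from the cut-out's middle. Two sprung rubber lips here, 20 mm apart, narrow the cut-out: the tool laid in stays 4 to 7 mm too high and needs a straight push of about 5 to 13 N down to its floor. Behind here the seated handle stands up to 8 mm above the insert.
- teaspoon: steel teaspoon, 130x27x11 mm, lying flat: a bystander, leave it alone
- lemon: yellow lemon, 78x55x56 mm: a bystander, leave it alone
- lime: green lime, 53x46x48 mm: a bystander, leave it alone
- tin: small round food tin, 58 mm across, 72 mm tall: a bystander, leave it alone
- tape: roll of tape lying flat, 98 mm across, 25 mm tall: a bystander, leave it alone
- pen: black pen, 145 mm long, lying flat: a bystander, leave it alone
Things that resemble listed ones, but are neither listed nor needed, are in the scene too. Of the things that look like the part that bears peeler_mid, the larger one is meant.

How it is judged:
By the outcome, as a careful person would: the job done as asked, in the order asked, and still so for the second after the job is handed in, with the robot touching nothing.
It also fails if it takes over 72 s, if anything falls off the work surface, if the arm or the gripper's body presses on something with over 40 N, if the wrist force passes 120 N, or if a joint passes its speed limit or range.

## Working session

There is one attempt and no reset: what is moved stays moved. The work goes in short steps, Python scripts to look and compute and a tool call to move; the robot and the scene stay as the last step left them, time stands still between calls to the robot, and variables do not carry over. Pictures are saved under pics/ and viewed, at most 10 in all, crops included, and the job is handed in when it is done.

Besides the shell and the picture viewer there is one more tool, called after "Request:" in YAML: its name, and indented under it one key for each argument. jog_arm: Moves the arm, as the interface text tells. Its arguments: {"type":"object","properties":{"rows":{"type":"array","items":{"type":"array"}},"squeeze":{"type":"number"}},"required":["rows"]}

```bash
mkdir -p pics; ls; cat > h.py <<'E'
from station import *
import numpy as np, cv2
from scipy.spatial.transform import Rotation as R
def T_tool():
    o=get_obs(); T=np.eye(4); T[:3,:3]=R.from_euler('xyz',o['eef_rot']).as_matrix(); T[:3,3]=o['ee_pos']; return T
def shot(n):
    T=T_tool(); c=camera(n)
    c['W']=c['world_from_camera'] if n!='wrist' else T@c['T_tool_cam']
    return c
def save(c,f): cv2.imwrite('pics/'+f,cv2.cvtColor(c['image'],cv2.COLOR_RGB2BGR))
def px2w(c,u,v,z=None):
    K=c['K']; dist=c.get('dist')
    d=np.array([(u-K[0,2])/K[0,0],-(v-K[1,2])/K[1,1],-1.])
    W=np.array(c['W'])
    if z is None:
        r=c['range_z'][int(v)-1:int(v)+2,int(u)-1:int(u)+2]; r=np.median(r[r>0]); return W[:3,:3]@(d*r)+W[:3,3]
    dw=W[:3,:3]@d; return W[:3,3]+dw*(z-W[2,3])/dw[2]
E
python3 - <<'E'
from h import *
c=shot('top'); save(c,'top1.png'); print({k:(np.round(v,3).tolist() if k in('K','W') else getattr(v,'shape',v)) for k,v in c.items()})
for l in ['case','cover_pull','opener_mid','opener_head','peeler_mid','peeler_head','opener_slot','peeler_slot']:
    for d in spot_point(l,c)[:3]:
        u,v=d['at'][0]*640,d['at'][1]*480
        print(l,round(d['p'],2),round(u),round(v),px2w(c,u,v).round(3))
print(get_obs())
E
```

```text
pics
{'image': (480, 640, 3), 'range_z': (480, 640), 'K': [[536.137, 0.0, 323.299], [0.0, 536.137, 240.702], [0.0, 0.0, 1.0]], 'world_from_camera': (4, 4), 'shot': 1, 'W': [[-0.438, 0.751, -0.494, -0.312], [-0.899, -0.365, 0.241, 0.447], [0.0, 0.549, 0.836, 1.488], [0.0, 0.0, 0.0, 1.0]]}
case 0.92 352 247 [ 0.484 -0.045  0.036]
cover_pull 0.94 350 231 [ 0.539 -0.065  0.041]
cover_pull 0.37 234 257 [0.613 0.312 0.038]
opener_head 0.59 351 229 [ 0.539 -0.069  0.049]
peeler_mid 0.66 390 190 [ 0.63  -0.269  0.041]
peeler_mid 0.58 279 285 [0.473 0.219 0.011]
peeler_mid 0.51 348 229 [ 0.54  -0.06   0.055]
peeler_head 0.51 268 272 [ 0.537  0.231 -0.   ]
peeler_head 0.48 150 352 [0.438 0.645 0.002]
opener_slot 0.79 349 239 [ 0.514 -0.047  0.039]
opener_slot 0.28 215 311 [0.477 0.43  0.009]
peeler_slot 0.8 357 251 [ 0.465 -0.053  0.034]
{'time_s': 0.45, 'qpos': array([-1.30565778e+00,  2.99923205e-01,  1.52106049e+00, -2.17329605e-05,
        1.32070603e+00, -6.66045381e-02]), 'joint_vel': array([ 1.22237255e-04, -1.42847162e-03, -3.88321685e-04,  6.54735893e-05,
        4.67967842e-04,  9.59303604e-04]), 'tau': array([-5.72228546e-04, -5.31271613e+01, -3.52674937e+01,  7.08183786e-02,
        2.16659502e-02, -3.83677934e-05]), 'ee_pos': array([ 0.17910996, -0.51997912,  0.20540723]), 'eef_rot': array([-3.14149439e+00,  1.45485378e-05,  3.31748466e-01]), 'force': array([0.35966648, 0.08778098, 0.34115555]), 'moment': array([ 0.02285192, -0.02661096,  0.02259765]), 'grip_force': 0.0, 'grip_width': 0.09399678587621588}
```

View pics/top1.png

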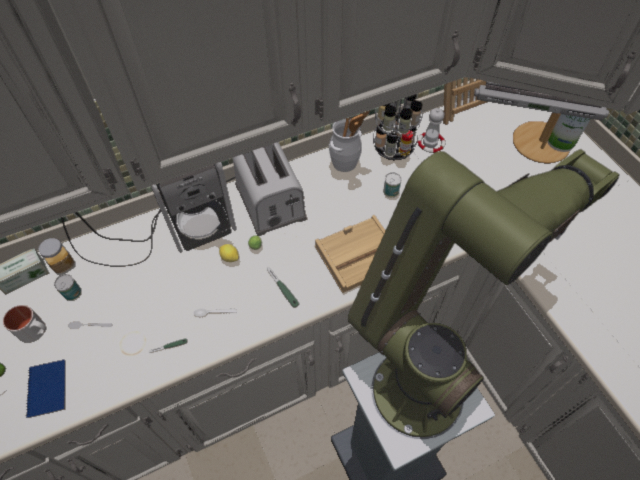

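The top view shows the case at about (352,250), the larger peeler at (282,287), a smaller one at (168,346). The opener is not visible, so it is probably hidden behind the arm.

```bash
python3 - <<'E'
from h import *
c=shot('scene'); save(c,'scene1.png'); print(c['W'].round(2).tolist())
for l in ['case','cover_pull','opener_mid','opener_head','peeler_mid','peeler_head','opener_slot','peeler_slot']:
    for d in spot_point(l,c)[:3]:
        u,v=d['at'][0]*640,d['at'][1]*480
        print(l,round(d['p'],2),round(u),round(v),px2w(c,u,v).round(3))
c=shot('wrist'); save(c,'w1.png'); print(c['T_tool_cam'].round(3).tolist())
for l in ['opener_mid','opener_head']:
    for d in spot_point(l,c)[:3]:
        u,v=d['at'][0]*640,d['at'][1]*480
        print(l,round(d['p'],2),round(u),round(v),px2w(c,u,v).round(3))
E
```

```text
[[0.82, 0.4, -0.41, -0.04], [-0.57, 0.58, -0.58, -0.79], [0.01, 0.7, 0.71, 1.09], [0.0, 0.0, 0.0, 1.0]]
case 0.8 335 289 [ 0.473 -0.093  0.039]
case 0.58 248 204 [0.465 0.411 0.005]
case 0.53 318 214 [0.627 0.217 0.019]
cover_pull 0.96 354 270 [ 0.584 -0.043  0.002]
opener_mid 0.76 399 363 [ 0.478 -0.368  0.017]
opener_mid 0.19 320 213 [0.631 0.212 0.023]
opener_head 0.71 413 345 [ 0.553 -0.343  0.002]
opener_head 0.6 324 289 [ 0.451 -0.075  0.037]
peeler_mid 0.44 277 235 [0.462 0.211 0.015]
peeler_head 0.69 296 223 [0.55  0.238 0.001]
opener_slot 0.87 346 275 [ 0.531 -0.067  0.037]
peeler_slot 0.9 327 286 [ 0.465 -0.07   0.037]
[[-0.001, 0.965, 0.262, 0.076], [1.0, 0.0, 0.002, 0.002], [0.002, 0.262, -0.965, -0.179], [0.0, 0.0, 0.0, 1.0]]
```

View pics/scene1.png

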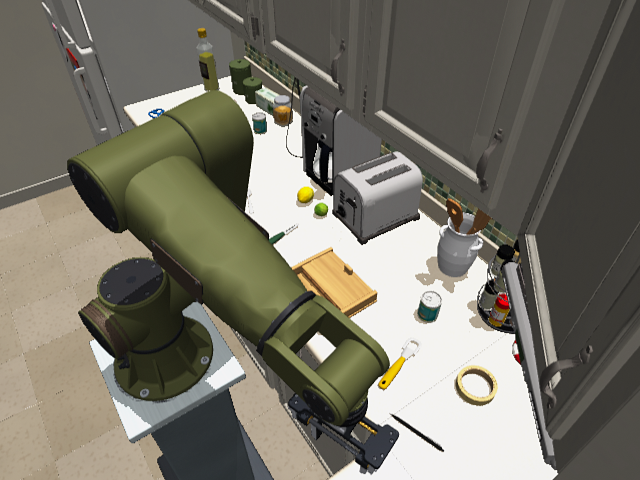

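```bash
cat >> h.py <<'E'
def plan(p,yaw,n=None,vmax=.036,start=None):
    """rows from the present (or start=(pos,yaw)) pose to p,yaw, tool kept down"""
    o=get_obs(); p0,y0=(o['ee_pos'],o['eef_rot'][2]) if start is None else start
    d=np.array(p)-p0; dy=(yaw-y0+np.pi)%(2*np.pi)-np.pi
    if n is None: n=int(max(np.ceil(np.linalg.norm(d)/vmax),np.ceil(abs(np.degrees(dy))/6.9),1))
    out=[]; pos=np.array(p0,float); y=y0; D=0
    for i in range(n):
        w=np.array(p0)+d*(i+1)/n-pos; c,s=np.cos(y),np.sin(y)
        t=np.round([c*w[0]+s*w[1],s*w[0]-c*w[1],-w[2]],4); tn=round(-np.degrees(dy)/n,2)
        out.append([t.tolist(),tn]); pos=pos+np.array([c*t[0]+s*t[1],s*t[0]-c*t[1],-t[2]]); y-=np.radians(tn)
    print(n,'rows',' '.join(str(r) for r in out).replace(' ','').replace('][[','] [['))
    return pos,y
E
python3 - <<'E'
from h import *
plan([.47,-.07,.22],1.571)
E
```

```text
15 rows [[0.0281,-0.022,-0.001],np.float64(-4.73)] [[0.0298,-0.0197,-0.0009],np.float64(-4.73)] [[0.0314,-0.0171,-0.001],np.float64(-4.73)] [[0.0326,-0.0145,-0.001],np.float64(-4.73)] [[0.0338,-0.0118,-0.0009],np.float64(-4.73)] [[0.0345,-0.0089,-0.001],np.float64(-4.73)] [[0.0353,-0.006,-0.001],np.float64(-4.73)] [[0.0355,-0.0031,-0.001],np.float64(-4.73)] [[0.0358,-0.0002,-0.0009],np.float64(-4.73)] [[0.0356,0.0028,-0.001],np.float64(-4.73)] [[0.0352,0.0057,-0.001],np.float64(-4.73)] [[0.0347,0.0086,-0.0009],np.float64(-4.73)] [[0.0339,0.0114,-0.001],np.float64(-4.73)] [[0.0327,0.0142,-0.001],np.float64(-4.73)] [[0.0316,0.0168,-0.0009],np.float64(-4.73)]
```

Request:
jog_arm:
  rows:
    - [[0.028, -0.022, -0.001], -4.7, 0.05]
    - [[0.03, -0.02, -0.001], -4.7, 0.05]
    - [[0.031, -0.017, -0.001], -4.7, 0.05]
    - [[0.033, -0.0145, -0.001], -4.7, 0.05]
    - [[0.034, -0.012, -0.001], -4.7, 0.05]
    - [[0.0345, -0.009, -0.001], -4.7, 0.05]
    - [[0.035, -0.006, -0.001], -4.7, 0.05]
    - [[0.0355, -0.003, -0.001], -4.7, 0.05]
    - [[0.036, 0, -0.001], -4.7, 0.05]
    - [[0.0355, 0.003, -0.001], -4.7, 0.05]
    - [[0.035, 0.006, -0.001], -4.7, 0.05]
    - [[0.035, 0.0085, -0.001], -4.7, 0.05]

```text
time_s: 2.05
ee_pos: [0.414, -0.1589, 0.2178]
eef_rot: [3.141, 0.0, 1.32]
force: [-0.3, -0.2, 0.7]
grip_width: 0.0502
grip_force: 0.0
```

Request:
jog_arm:
  rows:
    - [[0.034, 0.0115, -0.001], -4.7, 0.05]
    - [[0.033, 0.014, -0.001], -4.7, 0.05]
    - [[0.031, 0.017, -0.001], -4.7, 0.05]
    - [[0, 0, 0], 0, 0.05]
    - [[0, 0, 0], 0, 0.05]

```text
time_s: 2.47
ee_pos: [0.4726, -0.0699, 0.2203]
eef_rot: [-3.141, -0.0, 1.565]
force: [-0.1, -0.8, 0.5]
grip_width: 0.0496
grip_force: 0.0
```

```bash
sed -i 's/tn=round(-np/tn=round(float(-np/; s/dy)\/n,2)$/dy)\/n),2)/' h.py; python3 - <<'E'
from h import *
o=get_obs(); print(o['time_s'],o['ee_pos'],o['eef_rot'])
c=shot('wrist'); save(c,'w2.png'); np.savez('w2.npz',**c)
for l in ['case','cover_pull','opener_slot','peeler_slot']:
    for d in spot_point(l,c)[:2]:
        u,v=d['at'][0]*640,d['at'][1]*480
        print(l,round(d['p'],2),round(u),round(v),px2w(c,u,v).round(3),px2w(c,u,v,.06).round(3))
c=shot('top')
for l in ['opener_mid','opener_head','peeler_mid','peeler_head']:
    for d in spot_point(l,c)[:2]:
        u,v=d['at'][0]*640,d['at'][1]*480
        print(l,round(d['p'],2),round(u),round(v),px2w(c,u,v).round(3))
E
```

```text
2.4667 [ 0.47258182 -0.06989839  0.22026515] [-3.14126307e+00 -9.76393761e-06  1.56473867e+00]
case 0.86 358 205 [ 0.502 -0.057  0.037] [ 0.5   -0.053  0.06 ]
cover_pull 0.94 410 212 [ 0.546 -0.059  0.061] [ 0.546 -0.059  0.06 ]
opener_slot 0.79 380 206 [ 0.522 -0.058  0.037] [ 0.519 -0.054  0.06 ]
peeler_slot 0.65 333 206 [ 0.478 -0.058  0.037] [ 0.478 -0.054  0.06 ]
opener_head 0.2 216 313 [0.472 0.428 0.001]
peeler_mid 0.7 279 284 [0.474 0.217 0.012]
peeler_mid 0.55 166 349 [0.427 0.6   0.002]
peeler_head 0.73 149 352 [0.44  0.647 0.001]
peeler_head 0.7 270 273 [0.528 0.227 0.007]
```

View pics/w2.png

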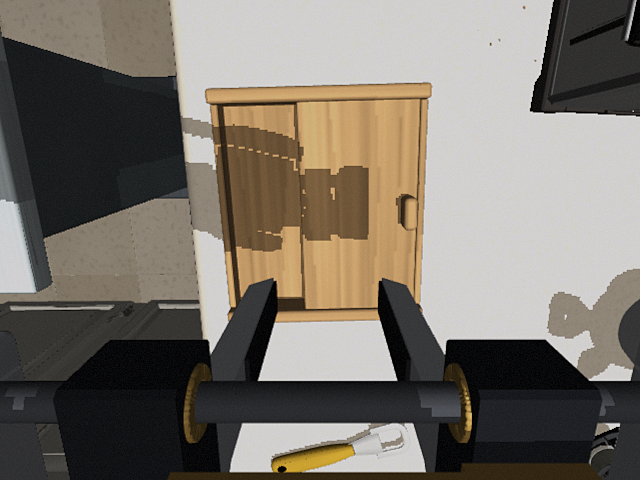

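```bash
cat >> h.py <<'E'
def cloud(c):
    K=c['K']; v,u=np.mgrid[:480,:640]; r=c['range_z']
    P=np.stack([(u-K[0,2])/K[0,0]*r,-(v-K[1,2])/K[1,1]*r,-r],-1)
    W=np.array(c['W']); P=P@W[:3,:3].T+W[:3,3]; P[r<=0]=np.nan; return P
def rect(P,m):
    q=P[m][:,:2].astype(np.float32); r=cv2.minAreaRect(q*1000); return np.round(r[0],1),np.round(r[1],1),round(r[2],2),len(q)
E
python3 - <<'E'
from h import *
c=dict(np.load('w2.npz')); P=cloud(c); x,y,z=P[...,0],P[...,1],P[...,2]
box=(x>.33)&(x<.62)&(y>-.22)&(y<.1)
vv=np.mgrid[:480,:640][0]
print('railL',rect(P,box&(z>.0395)&(z<.046)&(y>.03)&(vv<130)))
m=box&(z>.056)&(z<.064)&(vv<250)&(x>.5); print('pull',rect(P,m))
m=box&(z>.0345)&(z<.0385)&(vv<250); print('cover',rect(P,m), np.nanmedian(z[m]))
m=box&(z>.036)&(vv<260)
print('case all',rect(P,box&(z>.026)&(vv<240)))
# rail line fit
q=P[box&(z>.0395)&(z<.046)&(y>.03)&(vv<130)]
l=cv2.fitLine(q[:,:2].astype(np.float32),cv2.DIST_HUBER,0,.01,.01).ravel(); print('rail line deg',np.degrees(np.arctan(l[1]/l[0])),l)
E
```

```text
railL (array([465.3,  41.4]), array([196. ,  13.1]), 1.06, 3420)
pull (array([547.3, -62.3]), array([12. , 29.3]), 2.62, 404)
cover (array([464.1, -27.2]), array([185.5, 150.8]), 0.98, 16787) 0.03690589643012887
case all (array([466.7, -23.2]), array([197.5, 142.8]), 1.01, 22314)
rail line deg 1.0530511 [0.9998311  0.01837817 0.46594533 0.0414088 ]
```

```bash
python3 - <<'E'
from h import *
plan([.5475,-.0623,.042],1.589,n=6)
E
```

```text
6 rows [[0.0016,0.0125,0.0298],-0.26] [[0.0016,0.0126,0.0297],-0.26] [[0.0015,0.0126,0.0298],-0.26] [[0.0015,0.0125,0.0297],-0.26] [[0.0014,0.0126,0.0298],-0.26] [[0.0013,0.0126,0.0297],-0.26]
```

Request:
jog_arm:
  rows:
    - [[0.0015, 0.019, 0.026], -0.26, 0.05]
    - [[0.0015, 0.019, 0.026], -0.26, 0.05]
    - [[0.0015, 0.019, 0.03], -0.26, 0.05]
    - [[0.0015, 0.0185, 0.03], -0.26, 0.05]
    - [[0.0015, 0, 0.033], -0.26, 0.05]
    - [[0.0015, 0, 0.033], -0.26, 0.05]
    - [[0, 0, 0], 0, 0.05]

```text
time_s: 3.55
ee_pos: [0.5465, -0.062, 0.0386]
eef_rot: [-3.137, -0.001, 1.59]
force: [0.2, -0.3, 0.0]
grip_width: 0.0501
grip_force: 0.0
```

Request:
jog_arm:
  rows:
    - [[0, 0, 0], 0, 0.0]
    - [[0, 0, 0], 0, 0.0]
    - [[0, 0, 0], 0, 0.0]
    - [[0, 0, 0], 0, 0.0]
  squeeze: 20

```text
time_s: 3.88
ee_pos: [0.5479, -0.0623, 0.043]
eef_rot: [3.141, 0.0, 1.589]
force: [0.9, 0.6, 0.1]
grip_width: 0.0267
grip_force: 0.0
```

Request:
jog_arm:
  rows:
    - [[0, 0, 0], 0, 0.0]
    - [[0, 0, 0], 0, 0.0]
    - [[0, 0, 0], 0, 0.0]
    - [[0, -0.008, 0], 0, 0.0]
    - [[0, -0.015, 0], 0, 0.0]
    - [[0, -0.015, 0], 0, 0.0]
    - [[0, -0.015, 0], 0, 0.0]
    - [[0, -0.015, 0], 0, 0.0]
    - [[0, -0.015, 0], 0, 0.0]
    - [[0, -0.015, 0], 0, 0.0]
    - [[0, -0.015, 0], 0, 0.0]
    - [[0, -0.01, 0], 0, 0.0]

```text
time_s: 4.88
ee_pos: [0.4236, -0.0646, 0.0427]
eef_rot: [3.14, 0.0, 1.589]
force: [1.6, -1.4, -0.8]
grip_width: 0.0119
grip_force: 20.0
```

Request:
jog_arm:
  rows:
    - [[0, -0.004, 0], 0, 0.0]
    - [[0, 0, 0], 0, 0.0]

```text
time_s: 5.05
ee_pos: [0.4235, -0.0648, 0.0432]
eef_rot: [3.132, 0.001, 1.589]
force: [24.4, 1.9, -16.4]
grip_width: 0.0119
grip_force: 20.0
```

Request:
jog_arm:
  rows:
    - [[0, 0.002, 0], 0, 0.05]
    - [[0, 0, 0], 0, 0.05]
    - [[0, 0, 0], 0, 0.05]
    - [[0, 0, 0], 0, 0.05]
    - [[0, 0, -0.02], 0, 0.05]
    - [[0, 0, -0.035], 0, 0.06]
    - [[0, 0, -0.035], 0, 0.06]
    - [[0, 0, -0.03], 0, 0.06]
    - [[0, 0, 0], 0, 0.06]

```text
time_s: 5.8
ee_pos: [0.4245, -0.0649, 0.1676]
eef_rot: [3.134, 0.002, 1.59]
force: [-0.5, 0.7, 0.4]
grip_width: 0.0599
grip_force: 0.0
```

```bash
python3 - <<'E'
from h import *
c=dict(np.load('w2.npz'));
b=px2w(c,282,463,.01); h=px2w(c,405,433,.004); print(b,h,np.arctan2(*(h-b)[1::-1]))
plan([.42,-.36,.2],.30)
E
```

```text
[ 0.41515536 -0.38047061  0.01      ] [ 0.5652754  -0.34284755  0.004     ] 0.24556193870107507
11 rows [[-0.0268,-0.0009,-0.0029],6.72] [[-0.0267,0.0022,-0.003],6.72] [[-0.0263,0.0054,-0.0029],6.72] [[-0.0255,0.0083,-0.003],6.72] [[-0.0243,0.0114,-0.0029],6.72] [[-0.0229,0.014,-0.003],6.72] [[-0.021,0.0167,-0.0029],6.72] [[-0.019,0.019,-0.003],6.72] [[-0.0165,0.0211,-0.0029],6.72] [[-0.0141,0.0228,-0.0029],6.72] [[-0.0112,0.0244,-0.003],6.72]
```

Request:
jog_arm:
  rows:
    - [[-0.027, -0.001, -0.003], 6.7, 0.05]
    - [[-0.027, 0.002, -0.003], 6.7, 0.05]
    - [[-0.026, 0.0055, -0.003], 6.7, 0.05]
    - [[-0.0255, 0.0085, -0.003], 6.7, 0.05]
    - [[-0.0245, 0.0115, -0.003], 6.7, 0.05]
    - [[-0.023, 0.014, -0.003], 6.7, 0.05]
    - [[-0.021, 0.017, -0.003], 6.7, 0.05]
    - [[-0.019, 0.019, -0.003], 6.7, 0.05]
    - [[-0.0165, 0.021, -0.003], 6.7, 0.05]
    - [[-0.014, 0.023, -0.003], 6.7, 0.05]
    - [[-0.011, 0.0245, -0.003], 6.7, 0.05]
    - [[0, 0, 0], 0, 0.05]

```text
time_s: 6.8
ee_pos: [0.4184, -0.3637, 0.1946]
eef_rot: [-3.142, 0.001, 0.293]
force: [0.4, 0.6, -1.0]
grip_width: 0.0499
grip_force: 0.0
```

```bash
python3 - <<'E'
from h import *
o=get_obs(); print(o['time_s'],o['ee_pos'],o['eef_rot'])
c=shot('wrist'); save(c,'w3.png'); np.savez('w3.npz',**c)
for l in ['opener_mid','opener_head']:
    for d in spot_point(l,c)[:2]:
        u,v=d['at'][0]*640,d['at'][1]*480
        print(l,round(d['p'],2),round(u),round(v),px2w(c,u,v).round(4),px2w(c,u,v,.009).round(4))
P=cloud(c); hsv=cv2.cvtColor(c['image'],cv2.COLOR_RGB2HSV)
m=(hsv[...,0]>15)&(hsv[...,0]<32)&(hsv[...,1]>130)&(hsv[...,2]>80)&(P[...,2]>.004)&(P[...,2]<.03)
n,lab,st,_=cv2.connectedComponentsWithStats(m.astype(np.uint8)); k=1+st[1:,4].argmax(); m=lab==k
print('handle',rect(P,m),st[k],'zmax',np.nanpercentile(P[m][:,2],[50,98]))
q=P[m][:,:2].astype(np.float32); l=cv2.fitLine(q,cv2.DIST_HUBER,0,.01,.01).ravel(); print('axis',np.arctan2(l[1],l[0]),l)
print('table z',np.nanmedian(P[380:,:200,2]),np.nanmedian(P[50:100,100:500,2]))
E
```

```text
6.8 [ 0.41841619 -0.36374358  0.19463875] [-3.14154379e+00  6.51167746e-04  2.93214510e-01]
opener_mid 0.84 347 149 [ 0.4863 -0.363   0.0148] [ 0.4862 -0.3633  0.009 ]
opener_head 0.9 348 70 [ 5.514e-01 -3.438e-01 -3.000e-04] [ 0.5499 -0.3438  0.009 ]
handle (array([ 452.2, -375.8]), array([103.9,  22.9]), 17.82, 2369) [ 337  131   25  112 2369] zmax [0.01378536 0.01656904]
axis 0.3053454 [ 0.95374316  0.3006226   0.45402053 -0.37559378]
table z 0.31498030124780196 0.00021252753092942944
```

View pics/w3.png

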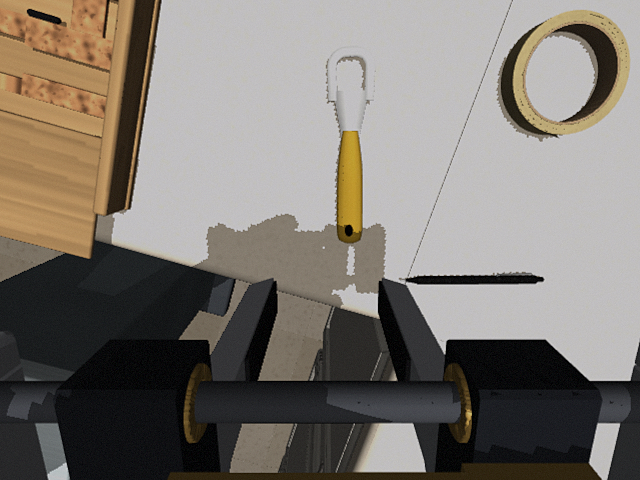

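Wrist view: opener with handle (350,185) and head at (348,70). The pen and tape are well to the right, and the case is at the upper left.

```bash
python3 - <<'E'
from h import *
s=plan([.4673,-.3707,.06],.305,n=4)
E
```

```text
4 rows [[0.0107,0.0062,0.0336],-0.0] [[0.0108,0.0062,0.0337],-0.0] [[0.0107,0.0063,0.0336],-0.0] [[0.0107,0.0062,0.0336],-0.0]
```

Request:
jog_arm:
  rows:
    - [[0.011, 0.006, 0.034], 0, 0.045]
    - [[0.011, 0.006, 0.034], 0, 0.04]
    - [[0.0105, 0.0065, 0.033], 0, 0.04]
    - [[0.0105, 0.006, 0.033], 0, 0.04]
    - [[0, 0, 0.025], 0, 0.04]
    - [[0, 0, 0.02], 0, 0.04]
    - [[0, 0, 0.008], 0, 0.04]
    - [[0, 0, 0], 0, 0.04]
    - [[0, 0, 0], 0, 0.04]

```text
time_s: 7.7
ee_pos: [0.4679, -0.3706, 0.0093]
eef_rot: [3.141, -0.0, 0.304]
force: [-0.4, 0.1, 0.7]
grip_width: 0.0396
grip_force: 0.0
```

Request:
jog_arm:
  rows:
    - [[0, 0, 0], 0, 0.0]
    - [[0, 0, 0], 0, 0.0]
    - [[0, 0, 0], 0, 0.0]
    - [[0, 0, 0], 0, 0.0]
    - [[0, 0, 0], 0, 0.0]
  squeeze: 25

```text
time_s: 8.12
ee_pos: [0.468, -0.3713, 0.0095]
eef_rot: [3.14, -0.001, 0.303]
force: [-0.0, 0.4, 6.7]
grip_width: 0.0204
grip_force: 25.1
```

Grip is a bit high on the handle, so I'll re-grip 3.5 mm lower.

Request:
jog_arm:
  rows:
    - [[0, 0, 0], 0, 0.032]
    - [[0, 0, 0], 0, 0.032]
    - [[0, 0, 0.0035], 0, 0.032]
    - [[0, 0, 0], 0, 0.0]
    - [[0, 0, 0], 0, 0.0]
    - [[0, 0, 0], 0, 0.0]
    - [[0, 0, 0], 0, 0.0]
  squeeze: 25

```text
time_s: 8.7
ee_pos: [0.4675, -0.3709, 0.0048]
eef_rot: [-3.141, 0.0, 0.303]
force: [0.4, 0.3, -0.7]
grip_width: 0.0217
grip_force: 25.0
```

```bash
python3 - <<'E'
from h import *
o=get_obs(); p=o['ee_pos'].copy(); p[2]=.125
plan([.527,-.085,.145],1.589,start=(p,o['eef_rot'][2]))
E
```

```text
11 rows [[0.0129,-0.0232,-0.0018],-6.7] [[0.0156,-0.0215,-0.0018],-6.7] [[0.0179,-0.0196,-0.0019],-6.7] [[0.0201,-0.0173,-0.0018],-6.7] [[0.022,-0.0149,-0.0018],-6.7] [[0.0236,-0.0122,-0.0018],-6.7] [[0.0248,-0.0094,-0.0018],-6.7] [[0.0257,-0.0064,-0.0018],-6.7] [[0.0264,-0.0033,-0.0019],-6.7] [[0.0265,-0.0003,-0.0018],-6.7] [[0.0264,0.0028,-0.0018],-6.7]
```

Request:
jog_arm:
  rows:
    - [[0, 0, -0.015], 0, 0.0]
    - [[0, 0, -0.03], 0, 0.0]
    - [[0, 0, -0.038], 0, 0.0]
    - [[0, 0, -0.037], 0, 0.0]

```text
time_s: 9.03
ee_pos: [0.4672, -0.3706, 0.1261]
eef_rot: [-3.14, 0.001, 0.303]
force: [0.5, -0.5, -0.3]
grip_width: 0.0217
grip_force: 25.0
```

Request:
jog_arm:
  rows:
    - [[0.013, -0.023, -0.002], -6.7, 0]
    - [[0.0155, -0.0215, -0.002], -6.7, 0]
    - [[0.018, -0.0195, -0.002], -6.7, 0]
    - [[0.02, -0.0175, -0.002], -6.7, 0]
    - [[0.022, -0.015, -0.002], -6.7, 0]
    - [[0.0235, -0.012, -0.002], -6.7, 0]
    - [[0.025, -0.0095, -0.002], -6.7, 0]
    - [[0.0255, -0.0065, -0.002], -6.7, 0]
    - [[0.0265, -0.0035, -0.002], -6.7, 0]
    - [[0.0265, 0, -0.002], -6.7, 0]
    - [[0.0265, 0.003, -0.002], -6.7, 0]
    - [[0, 0, 0], 0, 0]

```text
time_s: 10.03
ee_pos: [0.5279, -0.0816, 0.1474]
eef_rot: [3.141, -0.001, 1.6]
force: [-0.5, -0.6, -1.0]
grip_width: 0.0217
grip_force: 25.0
```

```bash
python3 - <<'E'
from h import *
o=get_obs(); print(o['time_s'],o['ee_pos'],o['eef_rot'],o['grip_width'],o['force'])
c=shot('wrist'); save(c,'w4.png'); np.savez('w4.npz',**c)
for l in ['opener_mid','opener_head','opener_slot','peeler_slot']:
    for d in spot_point(l,c)[:2]:
        u,v=d['at'][0]*640,d['at'][1]*480
        print(l,round(d['p'],2),round(u),round(v),px2w(c,u,v).round(4),px2w(c,u,v,.02).round(4))
E
```

```text
10.0333 [ 0.52788136 -0.08161213  0.14739262] [ 3.14089245e+00 -5.12148483e-04  1.59950774e+00] 0.021655530688485497 [-0.45381975 -0.55206571 -0.96590198]
opener_slot 0.23 325 263 [ 0.5264 -0.0623  0.1581] [ 0.5268 -0.1075  0.02  ]
peeler_slot 0.7 262 211 [ 0.4733 -0.068   0.008 ] [ 0.4753 -0.0657  0.02  ]
peeler_slot 0.29 262 173 [ 0.474  -0.0365  0.0082] [ 0.4759 -0.0355  0.02  ]
```

View pics/w4.png

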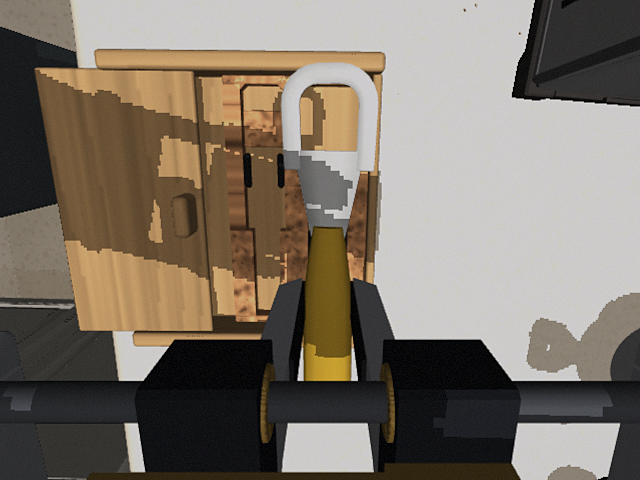

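Held opener: ring at (330,65–170), handle at (330,300). The empty peeler cut-out is at (262,200), and the open cover is on the left.

```bash
python3 - <<'E'
from h import *
c=dict(np.load('w4.npz')); P=cloud(c); x,y,z=P[...,0],P[...,1],P[...,2]
vv,uu=np.mgrid[:480,:640]
m=(z>.10)&(z<.2)&(vv<270)&(uu>270)&(uu<390); m=cv2.erode(m.astype(np.uint8),np.ones((3,3)))>0
print('head',rect(P,m),np.nanmax(y[m]))
for a,b in((60,80),(100,130),(150,170),(180,200),(210,225),(240,260)):
    k=m&(vv>=a)&(vv<b); print(a,np.nanmedian(y[k]).round(4),((np.nanmin(x[k])+np.nanmax(x[k]))/2).round(4),np.nanmedian(z[k]).round(4))
m=(z>.004)&(z<.012)&(x>.44)&(x<.51)&(y>-.17)&(y<.04); print('peelerslot floor',rect(P,m))
ms=(z>.016)&(z<.023)&(x>.42)&(x<.57)&(y>-.17)&(y<.04); print('insert',rect(P,ms),np.nanmin(x[ms]))
mr=(z>.0395)&(z<.046)&(y>.02)&(vv<80)&(x>.34)&(x<.58); print('rail',rect(P,mr))
E
```

```text
head (array([527.4, -21.9]), array([39.9, 88. ]), 2.5, 9170) 0.021986549171547028
60 0.0184 0.5261 0.1546
100 0.0023 0.5262 0.155
150 -0.0166 0.5267 0.1536
180 -0.0292 0.5271 0.1532
210 -0.0419 0.5273 0.1529
240 -0.0565 0.5275 0.157
peelerslot floor (array([475., -65.]), array([199.5,  70. ]), 89.97, 8688)
insert (array([494.5, -63.6]), array([129.7, 199.1]), 1.1, 10333) 0.42779032465734423
rail (array([465.5,  39.9]), array([196.7,  16. ]), 1.08, 5297)
```

```bash
python3 - <<'E'
from h import *
print(get_obs()['ee_pos'],get_obs()['eef_rot']); plan([.527,-.081,.0225],1.589,n=5)
E
```

```text
[ 0.52703795 -0.08600555  0.1468351 ] [-3.14139251e+00  4.51982998e-05  1.58691013e+00]
5 rows [[0.001,0.0,0.0249],-0.02] [[0.001,0.0,0.0248],-0.02] [[0.001,0.0,0.0249],-0.02] [[0.001,0.0,0.0249],-0.02] [[0.001,0.0,0.0248],-0.02]
```

Request:
jog_arm:
  rows:
    - [[0.0025, 0, 0.025], 0, 0]
    - [[0.0025, 0, 0.035], 0, 0]
    - [[0, 0, 0.025], 0, 0]
    - [[0, 0, 0.016], 0, 0]
    - [[0, 0, 0.01], 0, 0]
    - [[0, 0, 0.006], 0, 0]
    - [[0, 0, 0], 0, 0]

```text
time_s: 10.87
ee_pos: [0.5269, -0.0806, 0.0293]
eef_rot: [-3.141, -0.0, 1.588]
force: [-0.4, -0.3, -0.8]
grip_width: 0.0216
grip_force: 25.0
```

```bash
python3 - <<'E'
from h import *
print(get_obs()); 
E
```

```text
{'time_s': 10.8667, 'qpos': array([-2.20478224e-01,  4.78778012e-01,  1.72509113e+00, -3.82787253e-05,
        9.38729263e-01, -2.37913724e-01]), 'joint_vel': array([ 0.00528095, -0.02892095, -0.0171819 , -0.00064509,  0.02555467,
       -0.00172819]), 'tau': array([-1.13161427e-01, -5.54168200e+01, -2.81119198e+01,  5.13267796e-02,
       -3.36791631e-01,  8.96766986e-03]), 'ee_pos': array([ 0.52686829, -0.08058318,  0.02934121]), 'eef_rot': array([-3.14060796e+00, -2.07038492e-04,  1.58825436e+00]), 'force': array([-0.36799657, -0.25315243, -0.83160131]), 'moment': array([-0.03403743, -0.11740117, -0.00301864]), 'grip_force': 24.99390697113995, 'grip_width': 0.021628159959255967}
```

Request:
jog_arm:
  rows:
    - [[0, 0, 0.004], 0, 0]
    - [[0, 0, 0.003], 0, 0]
    - [[0, 0, 0], 0, 0]
    - [[0, 0, 0], 0, 0]

```text
time_s: 11.2
ee_pos: [0.5274, -0.0801, 0.0234]
eef_rot: [3.141, 0.0, 1.589]
force: [-1.1, -0.2, -1.9]
grip_width: 0.0219
grip_force: 25.0
```

Request:
jog_arm:
  rows:
    - [[0, 0, 0], 0, 0.028]
    - [[0, 0, 0], 0, 0.032]
    - [[0, 0, 0], 0, 0.032]
    - [[0, 0, -0.008], 0, 0.032]
    - [[0, 0, -0.02], 0, 0.032]
    - [[0, 0, -0.03], 0, 0.02]
    - [[0, 0, -0.025], 0, 0]
    - [[0, 0, 0], 0, 0.0]
    - [[0, 0, 0], 0, 0.0]

```text
time_s: 11.95
ee_pos: [0.5278, -0.0802, 0.1076]
eef_rot: [3.139, 0.001, 1.59]
force: [0.3, -0.2, -0.4]
grip_width: 0.0088
grip_force: 0.0
```

```bash
python3 - <<'E'
from h import *
o=get_obs(); print(o['time_s'],o['ee_pos'],o['eef_rot'],o['grip_width'],o['force'],o['joint_vel'].round(3))
c=shot('wrist'); save(c,'w5.png'); np.savez('w5.npz',**c)
P=cloud(c); x,y,z=P[...,0],P[...,1],P[...,2]; vv,uu=np.mgrid[:480,:640]
for yy in np.arange(-.15,.035,.01):
    k=(abs(y-yy)<.003)&(x>.505)&(x<.55)&(z<.04); 
    if k.sum()>5: print(yy.round(3),np.nanpercentile(z[k],[20,50,97]).round(4))
print(o['ee_pos'])
E
```

```text
11.95 [ 0.52779743 -0.08022307  0.10758089] [3.13863791e+00 6.99597386e-04 1.58950711e+00] 0.008787024800292578 [ 0.32019675 -0.24341929 -0.40975844] [-0.001  0.041  0.035  0.001 -0.017  0.001]
-0.15 [0.03   0.0313 0.0323]
-0.14 [0.0321 0.0329 0.0343]
-0.13 [0.0317 0.0323 0.0336]
-0.12 [0.0309 0.0316 0.0331]
-0.11 [0.0201 0.0307 0.0326]
-0.1 [0.0195 0.0261 0.0312]
-0.09 [0.0196 0.0255 0.0304]
-0.08 [0.0186 0.0209 0.0296]
-0.07 [0.0089 0.0208 0.0282]
-0.06 [0.0082 0.0203 0.0266]
-0.05 [0.0081 0.02   0.0244]
-0.04 [0.008  0.0174 0.0207]
-0.03 [0.0084 0.0167 0.0206]
-0.02 [0.0088 0.0152 0.0186]
-0.01 [0.0079 0.0123 0.0181]
0.0 [0.0077 0.0086 0.0171]
0.01 [0.0076 0.0085 0.0161]
0.02 [0.0082 0.0108 0.0147]
0.03 [0.0081 0.0163 0.021 ]
[ 0.52779743 -0.08022307  0.10758089]
```

View pics/w5.png

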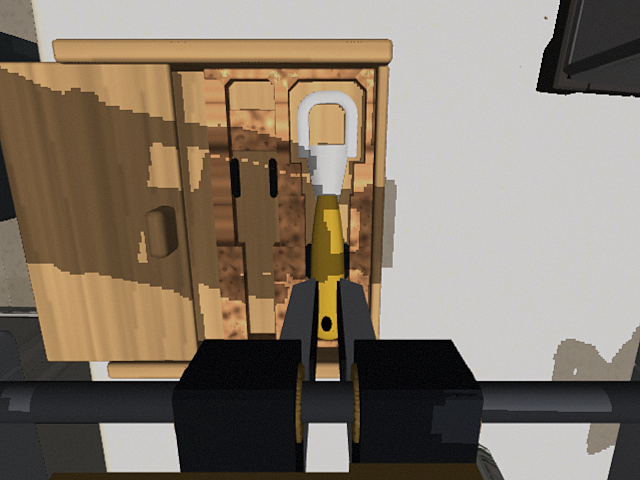

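The opener lies in its cut-out (ring at (328,125), handle end at (328,325)), with the handle still high on the lips. Next I press it.

Request:
jog_arm:
  rows:
    - [[-0.0055, 0.0, 0.02], 0, 0]
    - [[-0.0055, -0.0005, 0.028], 0, 0]
    - [[0, 0, 0.017], 0, 0]
    - [[0, 0, 0.008], 0, 0]
    - [[0, 0, 0.003], 0, 0]
    - [[0, 0, 0.002], 0, 0]
    - [[0, 0, 0.002], 0, 0]
    - [[0, 0, 0], 0, 0]

```text
time_s: 12.67
ee_pos: [0.5272, -0.0909, 0.0269]
eef_rot: [3.141, 0.0, 1.59]
force: [-2.3, 0.5, 2.9]
grip_width: 0.0008
grip_force: 1.9
```

Request:
jog_arm:
  rows:
    - [[0, 0, 0.002], 0, 0]
    - [[0, 0, 0.002], 0, 0]
    - [[0, 0, 0], 0, 0]

```text
time_s: 12.92
ee_pos: [0.5292, -0.091, 0.0251]
eef_rot: [3.136, 0.001, 1.59]
force: [-1.8, 4.5, 19.9]
grip_width: 0.0005
grip_force: 10.5
```

Request:
jog_arm:
  rows:
    - [[0, 0, 0.0015], 0, 0]
    - [[0, 0, 0], 0, 0]
    - [[0, 0, 0], 0, 0]

```text
time_s: 13.17
ee_pos: [0.5294, -0.0911, 0.0248]
eef_rot: [3.135, 0.001, 1.59]
force: [-9.1, 6.7, 35.6]
grip_width: 0.0007
grip_force: 18.1
```

Request:
jog_arm:
  rows:
    - [[0, 0, -0.02], 0, 0]
    - [[0, 0, -0.03], 0, 0.03]
    - [[0, 0, -0.035], 0, 0.03]
    - [[0, 0, -0.035], 0, 0.05]
    - [[0, 0, -0.03], 0, 0.05]
    - [[0, 0, 0], 0, 0.05]
    - [[0, 0, 0], 0, 0.05]

```text
time_s: 13.75
ee_pos: [0.5278, -0.0912, 0.1727]
eef_rot: [3.137, 0.001, 1.59]
force: [-0.2, 0.2, -0.4]
grip_width: 0.0371
grip_force: 0.0
```

```bash
python3 - <<'E'
from h import *
o=get_obs(); print(o['time_s'],o['ee_pos'],o['eef_rot'][2],o['joint_vel'].round(3))
c=shot('wrist'); np.savez('w6.npz',**c); save(c,'w6.png')
P=cloud(c); x,y,z=P[...,0],P[...,1],P[...,2]
for yy in np.arange(-.15,.035,.01):
    k=(abs(y-yy)<.003)&(x>.505)&(x<.55)&(z<.04); 
    if k.sum()>5: print(yy.round(3),np.nanpercentile(z[k],[20,50,97]).round(4))
# peeler: direction .30, mid about (.474,.217)
plan([.50,.20,.2],.30+np.pi)
E
```

```text
13.75 [ 0.52777656 -0.09116594  0.17274063] 1.5896994189387357 [-0.002  0.047  0.047 -0.002 -0.019  0.   ]
-0.15 [0.008  0.019  0.0254]
-0.14 [0.0193 0.0245 0.0281]
-0.13 [0.0191 0.0241 0.0274]
-0.12 [0.0193 0.0237 0.0272]
-0.11 [0.0191 0.023  0.027 ]
-0.1 [0.0196 0.0218 0.0266]
-0.09 [0.0195 0.0216 0.026 ]
-0.08 [0.0186 0.0206 0.0253]
-0.07 [0.0088 0.0202 0.0245]
-0.06 [0.0084 0.0198 0.0227]
-0.05 [0.0082 0.019  0.0212]
-0.04 [0.0081 0.0142 0.0205]
-0.03 [0.0088 0.0136 0.0206]
-0.02 [0.0085 0.0127 0.0144]
-0.01 [0.008  0.0118 0.0138]
0.0 [0.0075 0.0086 0.013 ]
0.01 [0.0077 0.0087 0.0121]
0.02 [0.0082 0.0099 0.0117]
0.03 [0.0081 0.0167 0.0211]
16 rows [[0.0182,-0.0013,-0.0018],-6.63] [[0.0183,0.0007,-0.0018],-6.63] [[0.018,0.0029,-0.0018],-6.63] [[0.0176,0.0049,-0.0019],-6.63] [[0.0169,0.0069,-0.0018],-6.63] [[0.016,0.0089,-0.0018],-6.63] [[0.0148,0.0106,-0.0018],-6.63] [[0.0136,0.0123,-0.0018],-6.63] [[0.012,0.0137,-0.0018],-6.63] [[0.0104,0.0151,-0.0018],-6.63] [[0.0085,0.0161,-0.0018],-6.63] [[0.0067,0.017,-0.0019],-6.63] [[0.0046,0.0177,-0.0018],-6.63] [[0.0026,0.0181,-0.0018],-6.63] [[0.0004,0.0182,-0.0018],-6.63] [[-0.0017,0.0182,-0.0018],-6.63]
```

Opener is down: handle top 28 mm at its end, head about 12 mm. Next is the peeler.

Request:
jog_arm:
  rows:
    - [[0.018, -0.001, -0.002], -6.6, 0.05]
    - [[0.018, 0.001, -0.002], -6.6, 0.05]
    - [[0.018, 0.003, -0.002], -6.6, 0.05]
    - [[0.0175, 0.005, -0.002], -6.6, 0.05]
    - [[0.017, 0.007, -0.002], -6.6, 0.05]
    - [[0.016, 0.009, -0.002], -6.6, 0.05]
    - [[0.015, 0.0105, -0.002], -6.6, 0.05]
    - [[0.0135, 0.0125, -0.002], -6.6, 0.05]
    - [[0.012, 0.0135, -0.002], -6.6, 0.05]
    - [[0.0105, 0.015, -0.002], -6.6, 0.05]
    - [[0.0085, 0.016, -0.002], -6.6, 0.05]
    - [[0.0065, 0.017, -0.002], -6.6, 0.05]

```text
time_s: 14.8
ee_pos: [0.5075, 0.1276, 0.1932]
eef_rot: [-3.141, -0.002, 2.978]
force: [0.4, 0.6, -0.3]
grip_width: 0.0498
grip_force: 0.0
```

Request:
jog_arm:
  rows:
    - [[0.0045, 0.0175, -0.002], -6.6, 0.05]
    - [[0.0025, 0.018, -0.002], -6.6, 0.05]
    - [[-0.003, 0.025, -0.002], -6.6, 0.05]
    - [[-0.005, 0.025, -0.002], -6.6, 0.05]
    - [[0, 0, 0], 0, 0.05]
    - [[0, 0, 0], 0, 0.05]

```text
time_s: 15.3
ee_pos: [0.5066, 0.2142, 0.2011]
eef_rot: [-3.141, -0.002, -2.85]
force: [0.4, -0.6, 0.4]
grip_width: 0.0503
grip_force: 0.0
```

```bash
python3 - <<'E'
from h import *
o=get_obs(); print(o['time_s'],o['ee_pos'],o['eef_rot'])
c=shot('wrist'); save(c,'w7.png'); np.savez('w7.npz',**c)
for l in ['peeler_mid','peeler_head']:
    for d in spot_point(l,c)[:2]:
        u,v=d['at'][0]*640,d['at'][1]*480
        print(l,round(d['p'],2),round(u),round(v),px2w(c,u,v).round(4),px2w(c,u,v,.009).round(4))
P=cloud(c); hsv=cv2.cvtColor(c['image'],cv2.COLOR_RGB2HSV)
m=(P[...,2]>.005)&(P[...,2]<.025)&(abs(P[...,0]-.47)<.12)&(abs(P[...,1]-.22)<.1)&(hsv[...,1]>80)
n,lab,st,_=cv2.connectedComponentsWithStats(m.astype(np.uint8)); k=1+st[1:,4].argmax(); m=lab==k
print('handle',rect(P,m),st[k],'z',np.nanpercentile(P[m][:,2],[50,98]))
q=P[m][:,:2].astype(np.float32); l=cv2.fitLine(q,cv2.DIST_HUBER,0,.01,.01).ravel(); print('axis',np.arctan2(l[1],l[0]),l)
E
```

```text
15.3 [0.50661763 0.21419487 0.2010797 ] [-3.14148773e+00 -1.99936809e-03 -2.84961997e+00]
peeler_mid 0.66 337 180 [0.4681 0.2107 0.016 ] [0.4688 0.2111 0.009 ]
peeler_head 0.79 329 249 [0.5368 0.2234 0.0093] [0.5369 0.2234 0.009 ]
handle (array([437.7, 203.2]), array([104.5,  23.7]), 10.08, 2331) [ 324   85   34  117 2331] z [0.01341421 0.01649658]
axis 0.1700612 [0.9855744  0.16924267 0.4326568  0.20199132]
```

View pics/w7.png

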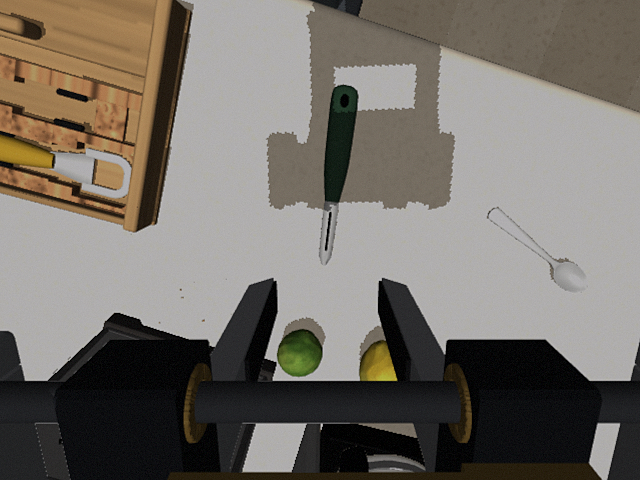

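Peeler handle (340,145), blade tip (325,260); lime and lemon are behind the fingers, clear of the grasp.

```bash
python3 - <<'E'
from h import *
s=plan([.4455,.2048,.05],-2.967,n=6)
print(get_obs()['ee_pos'])
E
```

```text
6 rows [[0.0102,0.0017,0.0253],1.09] [[0.0102,0.0014,0.0253],1.09] [[0.0103,0.0013,0.0253],1.09] [[0.0103,0.0011,0.0253],1.09] [[0.0103,0.0008,0.0253],1.09] [[0.0103,0.0007,0.0253],1.09]
[0.50700661 0.21270047 0.20176389]
```

Request:
jog_arm:
  rows:
    - [[0.0155, 0.002, 0.025], 1.1, 0.045]
    - [[0.0155, 0.002, 0.025], 1.1, 0.04]
    - [[0.0155, 0.0015, 0.0255], 1.1, 0.04]
    - [[0.015, 0.0015, 0.0255], 1.1, 0.04]
    - [[0, 0, 0.0255], 1.1, 0.04]
    - [[0, 0, 0.0255], 1.1, 0.04]
    - [[0, 0, 0.025], 0, 0.04]
    - [[0, 0, 0.014], 0, 0.038]
    - [[0, 0, 0.006], 0, 0.036]
    - [[0, 0, 0], 0, 0.034]
    - [[0, 0, 0], 0, 0.034]

```text
time_s: 16.37
ee_pos: [0.4463, 0.204, 0.006]
eef_rot: [3.142, 0.0, -2.967]
force: [-0.1, -0.1, 0.6]
grip_width: 0.0343
grip_force: 0.0
```

Request:
jog_arm:
  rows:
    - [[0, 0, 0], 0, 0.0]
    - [[0, 0, 0], 0, 0.0]
    - [[0, 0, 0], 0, 0.0]
    - [[0, 0, 0], 0, 0.0]
  squeeze: 25

```text
time_s: 16.7
ee_pos: [0.4466, 0.2045, 0.0064]
eef_rot: [3.141, 0.002, -2.966]
force: [0.4, -0.5, 7.3]
grip_width: 0.0216
grip_force: 25.0
```

```bash
python3 - <<'E'
from h import *
o=get_obs(); p=o['ee_pos'].copy(); p[2]=.126
plan([.476,-.0406,.145],1.589,start=(p,o['eef_rot'][2]))
E
```

```text
15 rows [[0.0009,-0.0164,-0.0013],6.6] [[-0.001,-0.0165,-0.0012],6.6] [[-0.0028,-0.0162,-0.0013],6.6] [[-0.0047,-0.0157,-0.0013],6.6] [[-0.0065,-0.0152,-0.0012],6.6] [[-0.0081,-0.0143,-0.0013],6.6] [[-0.0098,-0.0132,-0.0013],6.6] [[-0.0112,-0.012,-0.0012],6.6] [[-0.0126,-0.0107,-0.0013],6.6] [[-0.0136,-0.0092,-0.0013],6.6] [[-0.0147,-0.0075,-0.0012],6.6] [[-0.0154,-0.0058,-0.0013],6.6] [[-0.0159,-0.004,-0.0013],6.6] [[-0.0163,-0.0021,-0.0012],6.6] [[-0.0165,-0.0002,-0.0013],6.6]
```

Request:
jog_arm:
  rows:
    - [[0, 0, -0.015], 0, 0.0]
    - [[0, 0, -0.03], 0, 0.0]
    - [[0, 0, -0.038], 0, 0.0]
    - [[0, 0, -0.037], 0, 0.0]

```text
time_s: 17.03
ee_pos: [0.4453, 0.2041, 0.1269]
eef_rot: [-3.141, -0.001, -2.966]
force: [1.3, -0.2, -0.1]
grip_width: 0.0216
grip_force: 24.9
```

Request:
jog_arm:
  rows:
    - [[0.001, -0.0165, -0.001], 6.6, 0]
    - [[-0.001, -0.0165, -0.001], 6.6, 0]
    - [[-0.003, -0.016, -0.001], 6.6, 0]
    - [[-0.0045, -0.0155, -0.001], 6.6, 0]
    - [[-0.0065, -0.015, -0.001], 6.6, 0]
    - [[-0.008, -0.0145, -0.001], 6.6, 0]
    - [[-0.01, -0.013, -0.001], 6.6, 0]
    - [[-0.011, -0.012, -0.001], 6.6, 0]
    - [[-0.0125, -0.0105, -0.001], 6.6, 0]
    - [[-0.0135, -0.009, -0.001], 6.6, 0]
    - [[-0.0145, -0.0075, -0.001], 6.6, 0]
    - [[-0.0155, -0.006, -0.001], 6.6, 0]

```text
time_s: 18.03
ee_pos: [0.4693, 0.0084, 0.1377]
eef_rot: [3.142, 0.0, 1.929]
force: [0.9, 1.7, -0.8]
grip_width: 0.0218
grip_force: 24.9
```

Request:
jog_arm:
  rows:
    - [[-0.016, -0.004, -0.001], 6.6, 0]
    - [[-0.0165, -0.002, -0.001], 6.6, 0]
    - [[-0.0165, 0, -0.001], 6.6, 0]
    - [[0, 0, 0], 0, 0]
    - [[0, 0, 0], 0, 0]

```text
time_s: 18.45
ee_pos: [0.4755, -0.0403, 0.1405]
eef_rot: [-3.142, -0.0, 1.591]
force: [0.7, 0.1, -1.7]
grip_width: 0.0215
grip_force: 24.9
```

```bash
python3 - <<'E'
from h import *
o=get_obs(); print(o['time_s'],o['ee_pos'],o['eef_rot'],o['grip_width'],o['force'])
c=shot('wrist'); save(c,'w8.png'); np.savez('w8.npz',**c)
P=cloud(c); x,y,z=P[...,0],P[...,1],P[...,2]
m=(z>.135)&(z<.19)&(y>-.06)&(y<.12)&(np.mgrid[:480,:640][0]<280); print('held',rect(P,m),np.nanmax(y[m]))
for yy in np.arange(-.02,.06,.012):
    k=m&(abs(y-yy)<.003)
    if k.sum(): print(yy.round(3),((np.nanmin(x[k])+np.nanmax(x[k]))/2).round(4),np.nanpercentile(z[k],97).round(4))
plan([.476,-.0406,.0225],1.589,n=5)
E
```

```text
18.45 [ 0.47554817 -0.04029381  0.14048804] [-3.14157594e+00 -9.90927115e-05  1.59071153e+00] 0.021522999755274025 [ 0.70320252  0.13699036 -1.71117775]
held (array([475.4,  -6.4]), array([29.7, 52.3]), 0.72, 5509) 0.019717552292798576
-0.02 0.4755 0.149
-0.008 0.4755 0.1481
0.004 0.4752 0.1476
0.016 0.4752 0.1463
5 rows [[-0.0002,0.0001,0.0236],0.04] [[-0.0001,0.0001,0.0236],0.04] [[-0.0002,0.0001,0.0235],0.04] [[-0.0002,0.0001,0.0236],0.04] [[-0.0001,0.0001,0.0236],0.04]
```

View pics/w8.png

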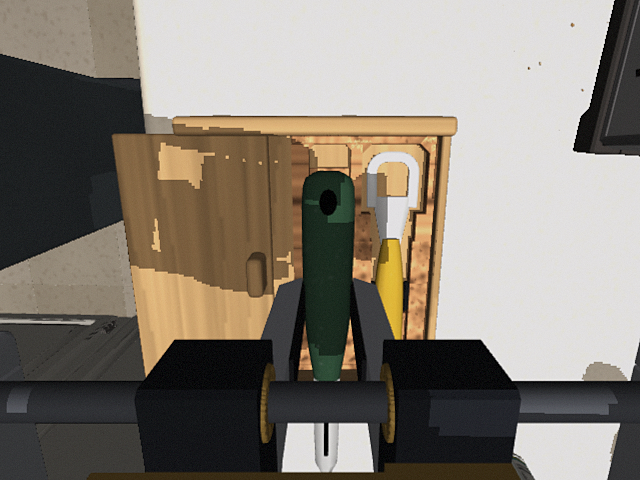

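```bash
python3 - <<'E'
from h import *
c=dict(np.load('w5.npz')); print(px2w(c,170,65,.037),px2w(c,186,220,.037),px2w(c,199,358,.037))
E
```

```text
[0.43315845 0.03382218 0.037     ] [ 0.43539355 -0.05966177  0.037     ] [ 0.43692725 -0.16141292  0.037     ]
```

Request:
jog_arm:
  rows:
    - [[0, 0, 0.025], 0, 0]
    - [[0, 0, 0.035], 0, 0]
    - [[0, 0, 0.025], 0, 0]
    - [[0, 0, 0.015], 0, 0]
    - [[0, 0, 0.008], 0, 0]
    - [[0, 0, 0.005], 0, 0]
    - [[0, 0, 0.003], 0, 0]
    - [[0, 0, 0], 0, 0]
    - [[0, 0, 0], 0, 0]

```text
time_s: 19.25
ee_pos: [0.4761, -0.04, 0.0252]
eef_rot: [3.14, 0.0, 1.59]
force: [-0.1, -0.6, -0.2]
grip_width: 0.0219
grip_force: 24.9
```

Request:
jog_arm:
  rows:
    - [[0, 0, 0.0025], 0, 0]
    - [[0, 0, 0], 0, 0]
    - [[0, 0, 0], 0, 0.028]
    - [[0, 0, 0], 0, 0.032]
    - [[0, 0, 0], 0, 0.032]
    - [[0, 0, -0.008], 0, 0.032]
    - [[0, 0, -0.02], 0, 0.032]
    - [[0, 0, -0.03], 0, 0.02]
    - [[0, 0, -0.025], 0, 0]
    - [[0, 0, 0], 0, 0.0]
    - [[0, 0, 0], 0, 0.0]
    - [[0, 0, 0], 0, 0.0]

```text
time_s: 20.25
ee_pos: [0.4753, -0.04, 0.1046]
eef_rot: [-3.141, -0.0, 1.589]
force: [0.3, 0.5, -0.6]
grip_width: 0.0024
grip_force: 0.0
```

```bash
cat > pk.py <<'E'
from h import *
import sys
o=get_obs(); print(o['time_s'],o['ee_pos'],o['eef_rot'][2],o['grip_width'],o['force'])
c=shot('wrist'); save(c,sys.argv[1]+'.png'); np.savez(sys.argv[1]+'.npz',**c)
P=cloud(c); x,y,z=P[...,0],P[...,1],P[...,2]
hsv=cv2.cvtColor(c['image'],cv2.COLOR_RGB2HSV)
for yy in np.arange(-.15,.035,.012):
    k=(abs(y-yy)<.003)&(x>.453)&(x<.50)&(z<.045)
    if k.sum()>5: print(yy.round(3),np.nanpercentile(z[k],[20,50,97]).round(4))
print('handle end y',np.nanmax(y[(z>.0235)&(z<.045)&(x>.455)&(x<.50)&(y<.034)]))
E
python3 pk.py w9
```

```text
20.25 [ 0.47531318 -0.04004763  0.10463175] 1.5894274145792524 0.002379824684867269 [ 0.25023308  0.51838335 -0.61546234]
-0.15 [0.0175 0.0178 0.019 ]
-0.138 [0.018  0.0185 0.0195]
-0.126 [0.0183 0.0191 0.0201]
-0.114 [0.0185 0.0195 0.0203]
-0.102 [0.0192 0.0197 0.0211]
-0.09 [0.0197 0.02   0.0212]
-0.078 [0.0198 0.0261 0.028 ]
-0.066 [0.008  0.0192 0.0291]
-0.054 [0.0189 0.021  0.0302]
-0.042 [0.0195 0.0249 0.0304]
-0.03 [0.0196 0.0257 0.0306]
-0.018 [0.0192 0.0264 0.0307]
-0.006 [0.0193 0.0261 0.0304]
0.006 [0.0193 0.0262 0.0305]
0.018 [0.008  0.0197 0.0291]
0.03 [0.0185 0.0197 0.0211]
handle end y 0.019579398655928414
```

View pics/w9.png

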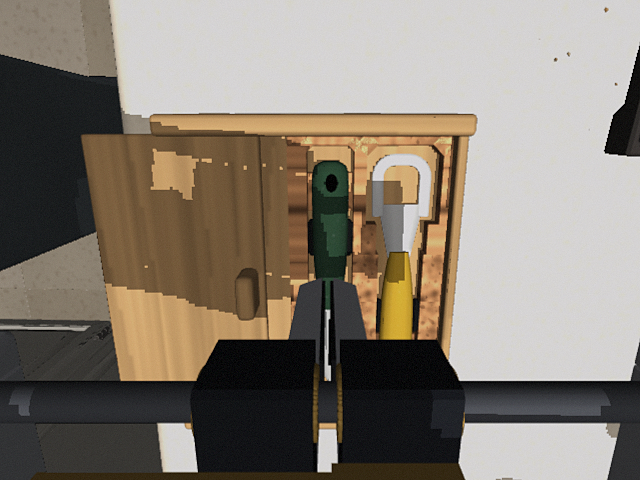

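Peeler lies in its cut-out (handle (330,220)), riding on the lips. Press it.

Request:
jog_arm:
  rows:
    - [[0.002, 0.0005, 0.02], 0, 0]
    - [[0.002, 0, 0.028], 0, 0]
    - [[0, 0, 0.016], 0, 0]
    - [[0, 0, 0.008], 0, 0]
    - [[0, 0, 0.003], 0, 0]
    - [[0, 0, 0.002], 0, 0]
    - [[0, 0, 0.002], 0, 0]
    - [[0, 0, 0.002], 0, 0]
    - [[0, 0, 0], 0, 0]
    - [[0, 0, 0], 0, 0]

```text
time_s: 21.13
ee_pos: [0.4769, -0.0362, 0.0249]
eef_rot: [3.139, 0.0, 1.589]
force: [1.0, 0.2, 5.6]
grip_width: 0.0005
grip_force: 2.2
```

Request:
jog_arm:
  rows:
    - [[0, 0, 0.0015], 0, 0]
    - [[0, 0, 0.0015], 0, 0]
    - [[0, 0, 0], 0, 0]
    - [[0, 0, 0], 0, 0]

```text
time_s: 21.47
ee_pos: [0.4783, -0.0362, 0.0243]
eef_rot: [3.136, 0.001, 1.589]
force: [-7.8, 2.8, 39.4]
grip_width: 0.0005
grip_force: 19.3
```

Request:
jog_arm:
  rows:
    - [[0, 0, -0.02], 0, 0]
    - [[0, 0, -0.03], 0, 0.03]
    - [[-0.01, -0.015, -0.035], 0, 0.05]
    - [[-0.01, -0.02, -0.035], 0, 0.05]
    - [[-0.008, -0.018, -0.03], 0, 0.05]
    - [[0, 0, 0], 0, 0.05]
    - [[0, 0, 0], 0, 0.05]

```text
time_s: 22.05
ee_pos: [0.424, -0.0655, 0.1726]
eef_rot: [3.137, 0.001, 1.588]
force: [0.7, 0.1, -0.9]
grip_width: 0.0368
grip_force: 0.0
```

```bash
python3 pk.py w10; python3 - <<'E'
from h import *
c=dict(np.load('w10.npz')); P=cloud(c); x,y,z=P[...,0],P[...,1],P[...,2]
m=(z>.056)&(z<.064)&(abs(x-.4235)<.03)&(abs(y+.065)<.03); print('pull',rect(P,m))
k=(x>.5)&(x<.557)&(y<.03)&(y>-.155)&(z<.05); print('opener max z',np.nanpercentile(z[k],99.5))
k=(x>.453)&(x<.50)&(y<.03)&(y>-.155)&(z<.05); print('peeler max z',np.nanpercentile(z[k],99.5))
plan([.4245,-.0648,.1],1.589,n=4)
E
```

```text
22.05 [ 0.42402244 -0.06553259  0.17264031] 1.5884874798890554 0.03680852513121391 [ 0.73493968  0.05664439 -0.85499661]
-0.15 [0.0192 0.0198 0.0209]
-0.138 [0.0191 0.0199 0.0212]
-0.126 [0.0181 0.0195 0.0209]
-0.114 [0.01   0.0185 0.0208]
-0.102 [0.0112 0.0187 0.021 ]
-0.09 [0.0119 0.0189 0.0209]
-0.078 [0.0083 0.0194 0.0217]
-0.066 [0.0089 0.0201 0.0237]
-0.054 [0.0186 0.0205 0.025 ]
-0.042 [0.0195 0.0209 0.0256]
-0.03 [0.0196 0.0212 0.0259]
-0.018 [0.0193 0.0213 0.0259]
-0.006 [0.0191 0.0214 0.0261]
0.006 [0.0192 0.0212 0.0268]
0.018 [0.0082 0.0198 0.0254]
0.03 [0.0113 0.0196 0.0214]
handle end y 0.019188118249619718
pull (array([424. , -64.2]), array([11.7, 28.7]), 0.63, 513)
opener max z 0.02761818496262708
peeler max z 0.026626547772167924
4 rows [[0.0001,0.0002,0.0178],-0.0] [[0.0001,0.0002,0.0178],-0.0] [[0.0001,0.0002,0.0178],-0.0] [[0.0,0.0002,0.0178],-0.0]
```

Both are fully home (27–28 mm, below the cover's underside). Now shut the cover.

Request:
jog_arm:
  rows:
    - [[0.0005, 0.0005, 0.025], 0, 0.045]
    - [[0, 0, 0.035], 0, 0.04]
    - [[0, 0, 0.035], 0, 0.035]
    - [[0, 0, 0.02], 0, 0.03]
    - [[0, 0, 0.013], 0, 0.03]
    - [[0, 0, 0], 0, 0.03]
    - [[0, 0, 0], 0, 0.0]
    - [[0, 0, 0], 0, 0.0]
    - [[0, 0, 0], 0, 0.0]
    - [[0, 0, 0], 0, 0.0]
    - [[0, 0, 0], 0, 0.0]
  squeeze: 20

```text
time_s: 23.02
ee_pos: [0.4245, -0.0646, 0.0436]
eef_rot: [3.14, 0.0, 1.589]
force: [0.8, 1.1, 3.5]
grip_width: 0.0118
grip_force: 20.0
```

Request:
jog_arm:
  rows:
    - [[0, 0.006, 0], 0, 0.0]
    - [[0, 0.013, 0], 0, 0.0]
    - [[0, 0.015, 0], 0, 0.0]
    - [[0, 0.015, 0], 0, 0.0]
    - [[0, 0.015, 0], 0, 0.0]
    - [[0, 0.015, 0], 0, 0.0]
    - [[0, 0.015, 0], 0, 0.0]
    - [[0, 0.015, 0], 0, 0.0]
    - [[0, 0.011, 0], 0, 0.0]
    - [[0, 0.005, 0], 0, 0.0]
    - [[0, 0, 0], 0, 0.0]
    - [[0, 0, 0], 0, 0.0]

```text
time_s: 24.02
ee_pos: [0.5486, -0.0621, 0.0434]
eef_rot: [-3.14, -0.0, 1.59]
force: [-6.6, 1.1, 8.3]
grip_width: 0.0119
grip_force: 20.0
```

Request:
jog_arm:
  rows:
    - [[0, 0.0015, 0], 0, 0.0]
    - [[0, 0, 0], 0, 0.0]
    - [[0, 0, 0], 0, 0.0]

```text
time_s: 24.27
ee_pos: [0.5487, -0.0621, 0.0433]
eef_rot: [-3.137, -0.0, 1.59]
force: [-18.2, -0.2, 15.4]
grip_width: 0.0117
grip_force: 20.0
```

At the stop (18 N, no further motion). Release without dragging, rise and check.

Request:
jog_arm:
  rows:
    - [[0, -0.0015, 0], 0, 0.03]
    - [[0, 0, 0], 0, 0.03]
    - [[0, 0, 0], 0, 0.03]
    - [[0, 0, 0], 0, 0.03]
    - [[0, 0, -0.015], 0, 0.03]
    - [[0, 0, -0.03], 0, 0.04]
    - [[0, 0, -0.035], 0, 0.04]
    - [[0, 0, -0.035], 0, 0.04]
    - [[0, 0, -0.03], 0, 0.04]
    - [[0, 0, 0], 0, 0.04]
    - [[0, 0, 0], 0, 0.04]

```text
time_s: 25.18
ee_pos: [0.5497, -0.0623, 0.1893]
eef_rot: [3.138, 0.001, 1.589]
force: [0.6, 0.8, 0.5]
grip_width: 0.04
grip_force: 0.0
```

```bash
python3 - <<'E'
from h import *
o=get_obs(); print(o['time_s'],o['ee_pos'],o['force'])
c=shot('wrist'); save(c,'w11.png'); P=cloud(c); x,y,z=P[...,0],P[...,1],P[...,2]
m=(z>.056)&(z<.064)&(abs(x-.5475)<.03)&(abs(y+.062)<.03); print('pull',rect(P,m))
E
```

```text
25.1833 [ 0.54973307 -0.06230249  0.18928611] [0.62034621 0.78783137 0.48718392]
pull (array([548.9, -62.2]), array([10.8, 29.8]), 1.2, 466)
```

View pics/w11.png

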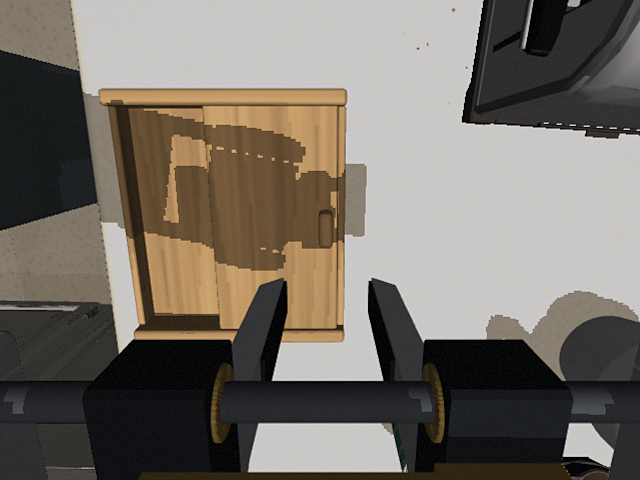

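The cover is shut over the insert (pull at (325,228), cover edge against the back wall) and the gripper is clear, so I'm handing in.

```bash
python3 -c "
from station import *
print(hand_in())"
```

```text
the job is handed in; nothing more can be done
None
```

The job is handed in: the opener and the peeler are both pressed home in their own cut-outs, and the cover is slid back to its stop over them, at about 25 s of the 72 s allowed.

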